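# Lock the jam nut of a stop screw on the bench jig

### The arm

A 6-joint arm with a two-finger parallel gripper is mounted at the origin on the work surface. World frame = base frame: x ahead of the robot, y to its left, z up, the work surface at z = 0. Lengths are in mm, angles in rad, forces in N, time in s.
With the tool pointing down it reaches from about 275 to 750 mm from the base axis. Payload 10.2 kg.
Tool frame: the origin (TCP) lies at the very end of the fingers, on their centre line; the grasp point (between the pads) lies 19 mm behind it; y points along the fingers, x is the direction in which the jaws open and shut, and the axes are right-handed (so a half turn about y gives the same grasp; the last joint's range is limited). The gripper opens to 85 mm and grips with 20 to 120 N. Pads are 22 mm wide; open, the fingers measure 114 mm over their backs; the gripper's body (76 mm by 85 mm) begins 54 mm behind the grasp point. The pads swing forward as they close: fully open they stand 13 mm farther back than shut.
Start: joints at [-1.557, 0.313, 1.498, -0, 1.331, -0.223], TCP at [123.148, -510.358, 231.294] pointing down, gripper open.
Joint ranges: [-2.94, 2.94], [-0.97, 2.17], [0.19, 2.56], [-1.23, 4.37], [0.02, 3.11], [-2.88, 2.88]. Speed limits (rad/s): [2.39, 2.39, 3.01, 3.14, 3.14, 3.14].

### API

Orientations are given as a unit quaternion [w, x, y, z].
In Python, from rig import telemetry, imaging, ctrl gives the robot as it stands.
- The arm moves only by the shell command python3 -m handwheel 'ROWS' [FORCE]. ROWS is JSON, a list of rows, each an object with "delta_pos": the shift along the tool's x, y, z in cm, a list of three; "twist": the turn, a rotation vector about the tool's x, y, z in rad, a list of three; "jaw": the opening, from 0 (shut) to 1 (fully open). A call has exactly 10 rows; each row is the pose to reach, as a shift and turn from the pose commanded when the call began, along the tool's axes at that moment; what a row does not reach only later rows make up. A row lasts 1/12 s, in which the tool goes at most 41.7 mm and 7.16 degrees, less where a joint would pass 70% of its speed; a pose out of reach is approached as far as the arm can. A call with a gripper value outside its range is refused whole. The fingers move at their own pace and stop on an object; FORCE is the grip in N (left out, the last holds). Time passes only in rows, so rows that repeat a pose let the fingers close, or fill a call up. It gives the time, the measured TCP pose, the force and the opening at its end, in the units of the state.
- telemetry.sense(): the state, without advancing time (a new reading comes with each control period).
- imaging.capture(name): name is "scene" or "side" or "wrist"; returns a dict with "frame" (400x640x3 uint8, red, green, blue), "z_map" (400x640 float32, mm along the optical axis (not along the pixel's ray), 0 where there is no reading), "fx", "fy", "cx", "cy" (pixels), "rvec" (rotation vector, rad) and "tvec" (3), from world to camera coordinates, as OpenCV has them. Camera axes: x right, y down, z forward; pixel columns grow to the right and rows downward; lengths in mm; the calibration is good to about 2 mm. A picture is of the moment at which its call begins.
- ctrl.finish_job(): hands the job in, once; it reports no verdict.
The state is a dict: "time_s": time; "joints": joint angles; "dq": joint speeds; "tau": joint torques, N m; "eef_pos": TCP position; "ee_rot": TCP orientation; "force": force on the tool from outside, world axes, zero at the start; "wrist_torque": the same for the moment, N m; "grip_width": opening from 0.0 (shut) to 1.0 (fully open).
Only numpy, scipy, OpenCV 4.12 (cv2) and the standard library are available. Lean on these libraries where they do the work, as an engineer would, in place of code of your own. Each camera call takes 0.05 s, during which the arm holds its last target.

### The job

Lock the stop screw on the steel jig. Drop the wide-jawed spanner with the orange sleeve flat over the screw's brass head with its handle down in the grey cradle, so that the screw cannot turn, then swing the locknut's lever clockwise until its upright black pin stands over the red mark. Leave the spanner in place, and leave the black-sleeved spanner where it lies.

Things in the scene. Friction and masses are not known exactly. Their poses are not given: they have to be found in the camera images.
- fixture: The jig, fixed to the bench: steel plate 185 x 310 x 12 mm with an upright stop screw; z up, origin on the screw's axis at bench height. Up the axis: dark hex locknut with lever (z 12-33 mm), the screw's round flange (60 mm wide, top at z 55), its brass two-flat head (12 mm thick along x, 44 mm long along y, z 55 to 80, top 7 mm thinner). Nothing else on the jig but the cradle stands higher.
- seat (a point): Where the spanner's sleeve centre is when seated: at x 0, y +75, z 70 mm in the jig's frame, with the spanner's x axis along the jig's -y, jaw round the brass head, underside on the flange and on the cradle's floor (z 55). Cradle: grey rest 22 mm long at x 0, y +135 mm; the handle lies between its two flared cheeks, 36 mm apart along x, tops at z 95. This point's axes are the jig's.
- spanner_mid (a point): The right tool: open-ended steel spanner with orange sleeve, 190 mm long, 0.18 kg, lying flat. Point: centre of the sleeve (55 long, 22 wide, 30 mm high), 15 mm above its underside; grip here. x points to the jaw, z up. Jaw: two prongs 14 mm thick, 21 mm gap, open above, below and in front, x = 40 to 105 mm, centre x = 75. Handle 20 wide, 14 mm thick, back to x = -85.
- pin (a point): Upright black round pin (16 mm across, z 30 to 80 mm above the bench) on the end of the locknut's dark lever; point at its middle, 100 mm from the screw's axis. The lever (16 mm wide, top at z 30) starts near the jig's +x and turns about that axis; it is stiff (about 3 N at the pin) and stays where left. If the screw is not held it turns along with the nut and nothing tightens.
- mark (a point): Centre of the red painted patch (50 x 40 mm) on the plate's top, 100 mm from the screw's axis: the lever's tight position, about 70 to 86 degrees clockwise (seen from above) from where it starts.
- screw (a joint): Angle of the stop screw in the jig, rad, growing clockwise seen from above; 0 at the start, its head along the jig's y. It turns easily; with the spanner seated it has about 0.28 of play each way.
- small_spanner_mid (a point): Wrong tool, to be left alone: same shape and size but a black sleeve and a jaw gap of only 8 mm, too narrow for the head. Point and axes as for the orange one.
Things that resemble listed ones, but are neither listed nor needed, are in the scene too. What is shaped like the part that bears spanner_mid but purple or turquoise is not meant.

How it is judged:
By the outcome, as a careful person would: the job done as asked, in the order asked, and still so for the second after the job is handed in, with the robot touching nothing.
It also fails if it takes over 48 s, if anything falls off the work surface, if the arm or the gripper's body presses on something with over 40 N, if the wrist force passes 120 N, or if a joint passes its speed limit or range.

## Working session

There is one attempt and no reset: what is moved stays moved. The work goes in short steps, Python scripts to look and compute and a shell command to move; the robot and the scene stay as the last step left them, time stands still between calls to the robot, and variables do not carry over. Pictures are saved under pics/ and viewed, and the job is handed in when it is done.

```bash
ls; mkdir -p pics; python3 - <<'E'
from rig import telemetry, imaging
import cv2,numpy as np
print(telemetry.sense())
for n in ["scene","side","wrist"]:
    c=imaging.capture(n)
    cv2.imwrite(f"pics/{n}0.png",c["frame"][:,:,::-1])
    np.savez(f"{n}0.npz",**c)
    R=cv2.Rodrigues(np.array(c["rvec"],float))[0]
    print(n,c["fx"],c["cx"],c["cy"],(-R.T@np.array(c["tvec"]).ravel()).round(1), R[2].round(2))
E
```

```text
pics
{'time_s': 0.0, 'joints': array([-1.55738153e+00,  3.13489847e-01,  1.49842377e+00,  1.24143186e-05,
        1.33102145e+00, -2.23423038e-01]), 'dq': array([-1.44218861e-03,  1.12173001e-03,  9.69790537e-05, -4.58106622e-04,
       -1.30621789e-04,  6.85246678e-04]), 'tau': array([-2.04847056e-03, -4.12263644e+01, -2.59745264e+01, -2.89506679e-04,
        4.10030087e-03,  1.15708019e-06]), 'eef_pos': array([ 123.15667564, -510.08751765,  230.71970464]), 'ee_rot': array([ 0.55594035, -0.55519712,  0.43772315, -0.43713262]), 'force': array([0.4904522 , 0.31034542, 0.31731547]), 'wrist_torque': array([-0.00525002, -0.0064886 ,  0.00352222]), 'grip_width': 1.0005727682742094}
scene 491.74640811936337 321.00908407607307 197.57066065850205 [1448.7  -13.3 1228.9] [-0.66  0.09 -0.75]
side 406.99181040244076 325.9770979530287 200.7526710134531 [-45.1 802.2 833. ] [ 0.44 -0.6  -0.66]
wrist 310.2780828006367 325.0858645539596 192.67654626989687 [ 188.6 -495.4  372.6] [-0.26 -0.06 -0.96]
```

View pics/scene0.png

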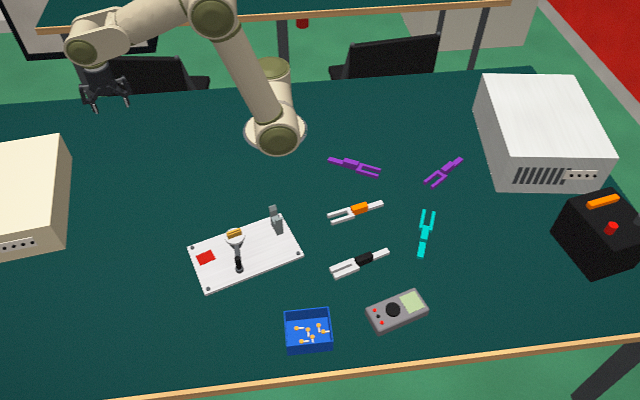

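View pics/side0.png

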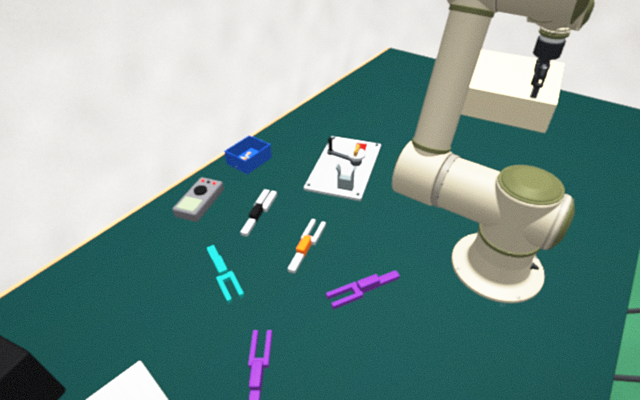

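View pics/wrist0.png

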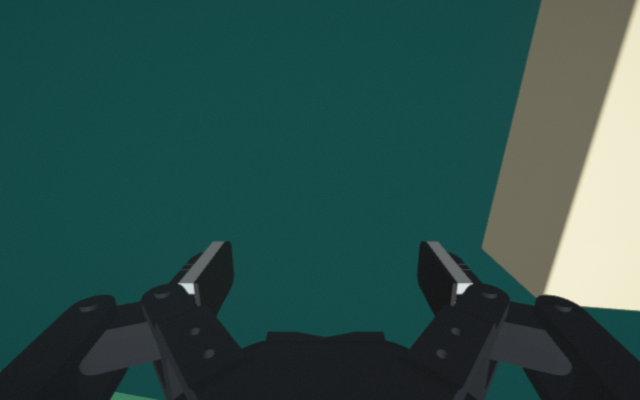

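The scene view shows the orange spanner at about (357,210) with its jaw to the left. The jig's head is near (235,236), the cradle at (277,222), the pin at (239,262) and the red mark at (205,257). Next I'll measure these.

```bash
cat > h.py <<'E'
import numpy as np,cv2
from scipy.spatial.transform import Rotation as Rr
def cam(c):
    R=cv2.Rodrigues(np.array(c["rvec"],float).ravel())[0];t=np.array(c["tvec"],float).ravel()
    return R,t
def ray(c,uv,z):
    R,t=cam(c);o=-R.T@t
    uv=np.atleast_2d(np.array(uv,float))
    d=np.c_[(uv[:,0]-c["cx"])/c["fx"],(uv[:,1]-c["cy"])/c["fy"],np.ones(len(uv))]@R
    return o+d*((z-o[2])/d[:,2])[:,None]
def cloud(c):
    R,t=cam(c);Z=c["z_map"];v,u=np.mgrid[:Z.shape[0],:Z.shape[1]]
    P=np.stack([(u-c["cx"])/c["fx"]*Z,(v-c["cy"])/c["fy"]*Z,Z],-1)
    return (P-t)@R
def proj(c,p):
    R,t=cam(c);q=np.atleast_2d(p)@R.T+t
    return np.c_[q[:,0]/q[:,2]*c["fx"]+c["cx"],q[:,1]/q[:,2]*c["fy"]+c["cy"]]
E
python3 - <<'E'
from h import *
np.set_printoptions(suppress=True,precision=1)
for n,box in [("scene",(170,310,130,440)),("side",(120,280,230,400))]:
    c=dict(np.load(n+"0.npz"));f=c["frame"];P=cloud(c)
    r0,r1,c0,c1=box
    hsv=cv2.cvtColor(f,cv2.COLOR_RGB2HSV)
    for nm,lo,hi in [("red",(0,160,80),(5,255,255)),("orange",(8,190,120),(17,255,255)),("brass",(18,90,90),(28,255,255))]:
        m=cv2.inRange(hsv,lo,hi);mm=np.zeros_like(m);mm[r0:r1,c0:c1]=m[r0:r1,c0:c1]
        k,lab,st,ce=cv2.connectedComponentsWithStats(mm)
        for i in range(1,k):
            if st[i,4]>8:
                q=P[lab==i];q=q[np.abs(q[:,2])<200]
                print(n,nm,st[i],ce[i],np.median(q,0),q.min(0),q.max(0))
    crop=f[r0:r1,c0:c1]
    s=min(800/crop.shape[1],600/crop.shape[0])
    cv2.imwrite(f"pics/{n}0z.png",cv2.resize(crop,None,fx=s,fy=s,interpolation=cv2.INTER_CUBIC)[:,:,::-1]);print(s)
E
```

```text
scene red [196 250  19  15 158] [205.1 257.1] [ 570.8 -245.6   12.4] [ 544.5 -272.8    5.1] [ 594.4 -219.    18.2]
scene orange [351 206  17   9  84] [359.5 209.9] [451.6 243.3  18.9] [440.7 216.7  -1.4] [461.2 269.6  31.4]
scene brass [352 202  15   8  63] [358.9 205.6] [442.6 242.3  28.5] [427.  219.9  21.5] [457.  267.7  34.6]
scene brass [227 228  14  11 103] [233.6 233. ] [ 535.4 -153.7   70.3] [ 511.2 -175.5   50.7] [ 545.  -133.5   82.9]
2.5806451612903225
side red [360 144   6   5  21] [362.7 145.7] [ 562.9 -256.    14.6] [ 553.6 -263.8   10.7] [ 579.2 -242.3   17.8]
side orange [297 239  14  15  66] [304.4 247.7] [431.3 252.8  21.2] [425.  218.3   1.8] [442.5 271.6  32.3]
side brass [354 144   5  12  37] [356.1 149.5] [ 525.3 -145.6   73.2] [ 519.2 -172.7   61.1] [ 537.5 -129.8   84.8]
side brass [298 235  12  15  97] [303.6 242.2] [438.9 245.1  30.3] [425.9 218.6  27.3] [453.3 268.9  34.4]
3.75
```

View pics/scene0z.png

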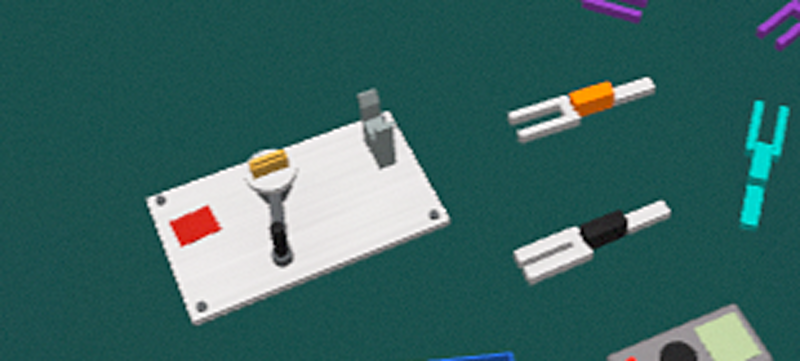

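View pics/side0z.png

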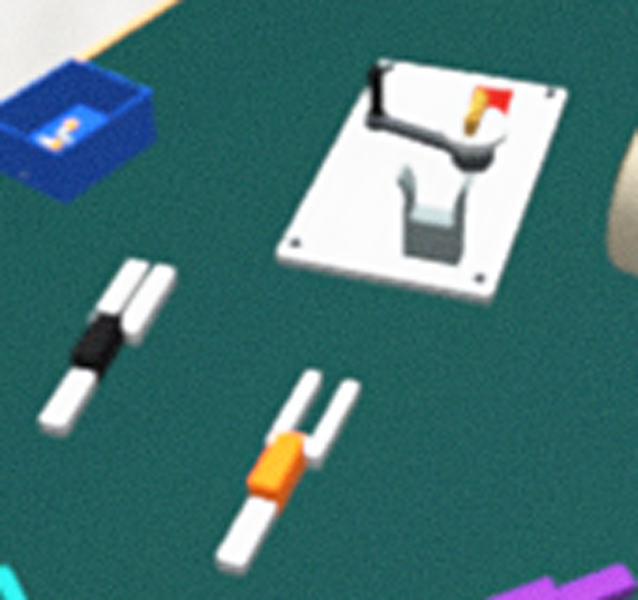

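```bash
python3 - <<'E'
from h import *
np.set_printoptions(suppress=True,precision=2)
q=np.array([ 0.55594035, -0.55519712,  0.43772315, -0.43713262])
T=Rr.from_quat(q,scalar_first=True).as_matrix();print("tool axes cols\n",T)
c=dict(np.load("wrist0.npz"));R,t=cam(c);o=-R.T@t
print("cam in tool",T.T@(o-np.array([123.16,-510.1,230.7])),"cam axes in tool\n",(R@T))
for n in ["scene","side"]:
    c=dict(np.load(n+"0.npz"));hsv=cv2.cvtColor(c["frame"],cv2.COLOR_RGB2HSV);P=cloud(c)
    wm=cv2.inRange(hsv,(0,0,120),(180,70,255))
    X=P
    # spanner white+orange region
    near=(np.abs(P[...,0]-444)<130)&(np.abs(P[...,1]-244)<130)&(P[...,2]<60)&(P[...,2]>-15)
    om=cv2.inRange(hsv,(8,120,100),(28,255,255))
    # components containing the orange
    k,lab,st,ce=cv2.connectedComponentsWithStats(((wm|om)>0).astype(np.uint8)*near.astype(np.uint8))
    oy,ox=np.nonzero((om>0)&near);l=np.bincount(lab[oy,ox]).argmax()
    v,u=np.nonzero(lab==l);w=ray(c,np.c_[u,v],14)[:,:2].astype(np.float32)
    rc=cv2.minAreaRect(w);print(n,"spanner rect",rc, cv2.boxPoints(rc).tolist())
    w=ray(c,np.c_[ox,oy],22)[:,:2].astype(np.float32);print("sleeve rect",cv2.minAreaRect(w))
    # plate
    jn=(np.abs(P[...,0]-550)<230)&(np.abs(P[...,1]+140)<230)&(P[...,2]>5)&(P[...,2]<20)
    m=((wm>0)&jn).astype(np.uint8);k,lab,st,ce=cv2.connectedComponentsWithStats(m);l=st[1:,4].argmax()+1
    v,u=np.nonzero(lab==l);w=ray(c,np.c_[u,v],11)[:,:2].astype(np.float32)
    rc=cv2.minAreaRect(w);print(n,"plate",rc,cv2.boxPoints(rc).tolist())
    bm=(cv2.inRange(hsv,(18,90,90),(28,255,255))>0)&(P[...,1]<0)&(np.abs(P[...,0]-530)<60)&(np.abs(P[...,1]+150)<60)
    v,u=np.nonzero(bm);w=ray(c,np.c_[u,v],72)[:,:2].astype(np.float32);print("brass",cv2.minAreaRect(w))
    rm=(cv2.inRange(hsv,(0,160,80),(5,255,255))>0)&jn
    v,u=np.nonzero(rm);w=ray(c,np.c_[u,v],12)[:,:2].astype(np.float32);print("red",cv2.minAreaRect(w))
E
```

```text
tool axes cols
 [[ 0.23 -0.    0.97]
 [-0.97  0.    0.23]
 [-0.   -1.    0.  ]]
cam in tool [   0.87 -141.9    67.1 ] cam axes in tool
 [[ 1.   -0.   -0.  ]
 [-0.   -0.27 -0.96]
 [ 0.    0.96 -0.27]]
scene spanner rect ((447.4267578125, 233.20046997070312), (50.40083312988281, 192.182861328125), 15.653486251831055) [[397.23370361328125, 318.92840576171875], [449.0882568359375, 133.8734130859375], [497.61981201171875, 147.4725341796875], [445.7652587890625, 332.52752685546875]]
sleeve rect ((446.35931396484375, 244.30946350097656), (40.55453109741211, 60.245628356933594), 15.736464500427246)
scene plate ((562.8889770507812, -126.63200378417969), (189.7383270263672, 309.5314025878906), 19.073440551757812) [[422.65380859375, -11.364198684692383], [523.8023681640625, -303.9024658203125], [703.1241455078125, -241.89981079101562], [601.9755859375, 50.638458251953125]]
brass ((537.2137451171875, -152.81715393066406), (26.465850830078125, 43.506752014160156), 20.721586227416992)
red ((570.403076171875, -245.78309631347656), (36.90548324584961, 44.378578186035156), 22.877084732055664)
side sp
[... 182 characters left out ...]
10742188], [490.6443786621094, 144.02011108398438], [440.5910339355469, 338.4471740722656]]
sleeve rect ((438.9024353027344, 244.61294555664062), (33.104949951171875, 74.37665557861328), 16.814916610717773)
side plate ((557.9736938476562, -125.77622985839844), (187.96519470214844, 320.5148010253906), 18.741392135620117) [[417.48394775390625, -4.212274551391602], [520.4644165039062, -307.7328796386719], [698.4634399414062, -247.34017944335938], [595.4829711914062, 56.180419921875]]
brass ((526.9364624023438, -149.42782592773438), (11.65988826751709, 65.00596618652344), 22.17357635498047)
red ((564.6524658203125, -256.7122802734375), (16.539094924926758, 26.799697875976562), 42.91465377807617)
```

```bash
cat >> h.py <<'E'
def need(pos,yaw_deg):
    """shift (cm, tool axes) and turn (rad) from present pose to tool-down pose with tool x at yaw"""
    from rig import telemetry
    s=telemetry.sense();T=Rr.from_quat(s["ee_rot"],scalar_first=True).as_matrix()
    a=np.radians(yaw_deg);G=np.array([[np.cos(a),0,-np.sin(a)],[np.sin(a),0,np.cos(a)],[0,-1,0]]).astype(float)
    print("t",round(s["time_s"],2),"tcp",np.round(s["eef_pos"],1),"yaw",round(np.degrees(np.arctan2(T[1,0],T[0,0])),2),"q",np.round(s["joints"],2),"F",np.round(s["force"],1),"grip",round(s["grip_width"],3))
    print("shift cm",np.round(T.T@(np.array(pos)-s["eef_pos"])/10,2),"twist",np.round(Rr.from_matrix(T.T@G).as_rotvec(),4))
E
python3 -m handwheel '[{"delta_pos":[-3,0.15,2.2],"twist":[0,-0.08,0],"jaw":1},{"delta_pos":[-6,0.3,4.4],"twist":[0,-0.16,0],"jaw":1},{"delta_pos":[-9,0.45,6.6],"twist":[0,-0.24,0],"jaw":1},{"delta_pos":[-12,0.6,8.8],"twist":[0,-0.32,0],"jaw":1},{"delta_pos":[-15,0.75,11],"twist":[0,-0.4,0],"jaw":1},{"delta_pos":[-18,0.9,13.2],"twist":[0,-0.48,0],"jaw":1},{"delta_pos":[-21,1.05,15.4],"twist":[0,-0.56,0],"jaw":1},{"delta_pos":[-24,1.2,17.6],"twist":[0,-0.64,0],"jaw":1},{"delta_pos":[-27,1.35,19.8],"twist":[0,-0.72,0],"jaw":1},{"delta_pos":[-30,1.5,22],"twist":[0,-0.8,0],"jaw":1}]' 60
python3 -c "
from h import *
need([443,244,200],15.4)"
```

```text
time_s: 0.98
eef_pos: [266.7, -165.4, 216.2]
ee_rot: [-0.682, 0.682, -0.185, 0.186]
force: [0.8, -1.1, -0.4]
grip_width: 1.004
t 0.98 tcp [ 266.7 -165.4  216.2] yaw -30.42 q [-0.93 -0.17  2.06  0.    1.25 -0.4 ] F [ 0.8 -1.1 -0.4] grip 1.004
shift cm [-5.53  1.62 44.23] twist [ 2.000e-04 -7.997e-01  3.000e-04]
```

```bash
python3 -m handwheel '[{"delta_pos":[-0.5,0.15,4.1],"twist":[0,-0.08,0],"jaw":1},{"delta_pos":[-1,0.3,8.2],"twist":[0,-0.16,0],"jaw":1},{"delta_pos":[-1.5,0.45,12.3],"twist":[0,-0.24,0],"jaw":1},{"delta_pos":[-2,0.6,16.4],"twist":[0,-0.32,0],"jaw":1},{"delta_pos":[-2.5,0.75,20.5],"twist":[0,-0.4,0],"jaw":1},{"delta_pos":[-3,0.9,24.6],"twist":[0,-0.48,0],"jaw":1},{"delta_pos":[-3.5,1.05,28.7],"twist":[0,-0.56,0],"jaw":1},{"delta_pos":[-4,1.2,32.8],"twist":[0,-0.64,0],"jaw":1},{"delta_pos":[-4.5,1.35,36.9],"twist":[0,-0.72,0],"jaw":1},{"delta_pos":[-5,1.5,41],"twist":[0,-0.8,0],"jaw":1}]' 60
python3 - <<'E'
from h import *
from rig import imaging
need([443,244,200],15.4)
c=imaging.capture("wrist");np.savez("wrist1.npz",**c);cv2.imwrite("pics/wrist1.png",c["frame"][:,:,::-1])
E
```

```text
time_s: 1.82
eef_pos: [432.4, 213.7, 201.0]
ee_rot: [-0.701, 0.701, 0.095, -0.095]
force: [0.4, -1.6, 0.8]
grip_width: 1.002
t 1.82 tcp [432.4 213.7 201. ] yaw 15.51 q [ 0.22  0.25  1.67 -0.    1.23 -0.06] F [ 0.4 -1.6  0.8] grip 1.002
shift cm [1.83 0.1  2.64] twist [ 0.0001  0.0019 -0.0002]
```

View pics/wrist1.png

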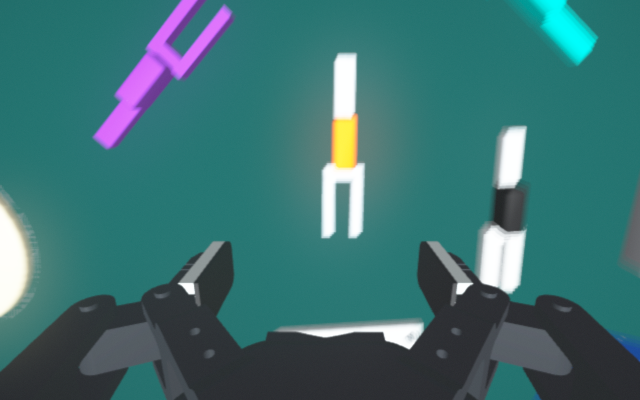

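The wrist view shows the orange spanner almost straight along the image, with its sleeve at (345,142) and prongs down to about (342,236). I'll measure it from this view.

```bash
cat > sp.py <<'E'
from h import *
import sys
np.set_printoptions(suppress=True,precision=2)
def meas(c,box,zs,zw):
    r0,r1,c0,c1=box
    hsv=cv2.cvtColor(c["frame"],cv2.COLOR_RGB2HSV)
    o=cv2.inRange(hsv,(5,120,150),(35,255,255));w=cv2.inRange(hsv,(0,0,170),(180,60,255))
    M=np.zeros_like(o);M[r0:r1,c0:c1]=255
    v,u=np.nonzero(o&M);p=ray(c,np.c_[u,v],zs)[:,:2].astype(np.float32);print("sleeve px",u.mean(),v.mean(),cv2.minAreaRect(p))
    v,u=np.nonzero((w|o)&M);p=ray(c,np.c_[u,v],zw)[:,:2].astype(np.float32)
    rc=cv2.minAreaRect(p);print("all",rc)
    # centreline from column mid per row (extremes)
    L=[]
    for r in range(r0,r1):
        cc=np.nonzero((w|o)[r,c0:c1])[0]
        if len(cc)>8: L.append(((cc.min()+cc.max())/2+c0,r))
    q=ray(c,L,zw)[:,:2];
    vx,vy,x0,y0=cv2.fitLine(q.astype(np.float32),cv2.DIST_HUBER,0,.01,.01).ravel()
    if vy>0: vx,vy=-vx,-vy
    a=np.degrees(np.arctan2(vy,vx));t=(q-[x0,y0])@[vx,vy];print("line angle",a,"ends",[x0+vx*t.min(),y0+vy*t.min()],[x0+vx*t.max(),y0+vy*t.max()])
    f=np.array([x0+vx*t.max(),y0+vy*t.max()])-105*np.array([vx,vy]);b=np.array([x0+vx*t.min(),y0+vy*t.min()])+85*np.array([vx,vy]);print("centre from tip/back",f,b)
E
python3 - <<'E'
from sp import *
c=dict(np.load("wrist1.npz"));meas(c,(40,245,300,385),30,14)
E
```

```text
sleeve px 344.3428812131424 142.36057287278854 ((440.99237060546875, 250.30967712402344), (24.527183532714844, 52.5703125), 15.597676277160645)
all ((444.629638671875, 237.25234985351562), (47.03336715698242, 194.6181640625), 15.206207275390625)
line angle -75.01247 ends [np.float64(419.62104880955735), np.float64(331.26813815766803)] [np.float64(469.9281676864153), np.float64(143.35583620757757)]
centre from tip/back [442.77 244.78] [441.6  249.16]
```

```bash
python3 - <<'E'
from h import *
need([442,247.5,110],15.3)
E
```

```text
t 1.87 tcp [434.  218.2 200.2] yaw 15.94 q [ 0.22  0.25  1.66  0.    1.23 -0.06] F [-3.3  0.1 -0.8] grip 1.004
shift cm [1.56 9.03 2.58] twist [-0.0022  0.0111  0.0006]
```

```bash
python3 -m handwheel '[{"delta_pos":[0.4,2,0.7],"twist":[0,0,0],"jaw":1},{"delta_pos":[0.8,4,1.4],"twist":[0,0,0],"jaw":1},{"delta_pos":[1.2,6,2],"twist":[0,0,0],"jaw":1},{"delta_pos":[1.5,8,2.5],"twist":[0,0,0],"jaw":1},{"delta_pos":[1.5,9,2.5],"twist":[0,0,0],"jaw":1},{"delta_pos":[1.5,9,2.5],"twist":[0,0,0],"jaw":1},{"delta_pos":[1.5,9,2.5],"twist":[0,0,0],"jaw":1},{"delta_pos":[1.5,9,2.5],"twist":[0,0,0],"jaw":1},{"delta_pos":[1.5,9,2.5],"twist":[0,0,0],"jaw":1},{"delta_pos":[1.5,9,2.5],"twist":[0,0,0],"jaw":1}]' 60
python3 - <<'E'
from sp import *
from rig import imaging
need([442,247.5,6],15.3)
c=imaging.capture("wrist");np.savez("wrist2.npz",**c);cv2.imwrite("pics/wrist2.png",c["frame"][:,:,::-1])
hsv=cv2.cvtColor(c["frame"],cv2.COLOR_RGB2HSV);o=cv2.inRange(hsv,(5,120,150),(35,255,255));v,u=np.nonzero(o);print(u.min(),u.max(),v.min(),v.max())
p=ray(c,np.c_[u,v],30)[:,:2].astype(np.float32);print("sleeve px",u.mean(),v.mean(),cv2.minAreaRect(p))
E
```

```text
time_s: 2.7
eef_pos: [440.6, 239.2, 112.2]
ee_rot: [0.701, -0.701, -0.094, 0.093]
force: [0.1, 0.4, -0.4]
grip_width: 0.995
t 2.7 tcp [440.6 239.2 112.2] yaw 15.22 q [ 0.26  0.39  1.72 -0.    1.02 -0.  ] F [ 0.1  0.4 -0.4] grip 0.995
shift cm [ 0.33 10.62  0.76] twist [ 0. -0.  0.]
313 342 155 225
sleeve px 327.6456262425447 189.11083499005963 ((440.0225830078125, 244.86827087402344), (21.88481903076172, 54.298187255859375), 15.114875793457031)
```

View pics/wrist2.png

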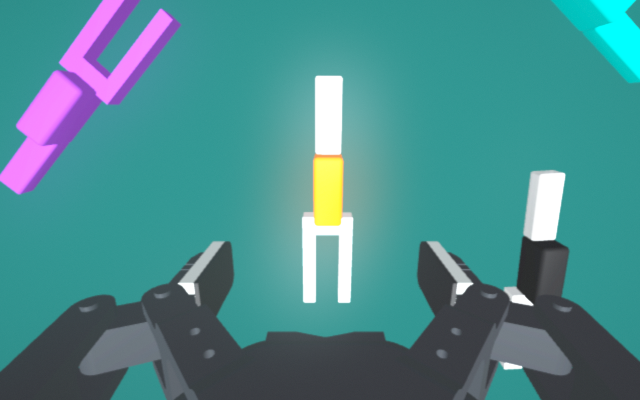

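The sleeve's size reads correctly (21.9 x 54.3 mm) at (440.0, 244.9), yaw 15.1°. I'll descend and grip.

```bash
python3 -m handwheel '[{"delta_pos":[0.1,2.5,0.55],"twist":[0,0,0],"jaw":1},{"delta_pos":[0.1,5,0.55],"twist":[0,0,0],"jaw":1},{"delta_pos":[0.1,7.5,0.55],"twist":[0,0,0],"jaw":1},{"delta_pos":[0.1,9.5,0.55],"twist":[0,0,0],"jaw":1},{"delta_pos":[0.1,10.8,0.55],"twist":[0,0,0],"jaw":1},{"delta_pos":[0.1,10.8,0.55],"twist":[0,0,0],"jaw":0.2},{"delta_pos":[0.1,10.8,0.55],"twist":[0,0,0],"jaw":0.1},{"delta_pos":[0.1,10.8,0.55],"twist":[0,0,0],"jaw":0.1},{"delta_pos":[0.1,10.8,0.55],"twist":[0,0,0],"jaw":0.1},{"delta_pos":[0.1,10.8,0.55],"twist":[0,0,0],"jaw":0.1}]' 60
python3 - <<'E'
from sp import *
from rig import imaging
need([442,247.5,6],15.3)
c=imaging.capture("wrist");cv2.imwrite("pics/wrist3.png",c["frame"][:,:,::-1])
E
```

```text
time_s: 3.58
eef_pos: [440.2, 245.0, 4.3]
ee_rot: [0.701, -0.701, -0.094, 0.093]
force: [0.8, -0.2, 0.2]
grip_width: 0.301
t 3.58 tcp [440.2 245.    4.3] yaw 15.24 q [ 0.27  0.57  1.79 -0.    0.78  0.01] F [ 0.8 -0.2  0.2] grip 0.301
shift cm [ 0.23 -0.17  0.19] twist [-0. -0.  0.]
```

View pics/wrist3.png

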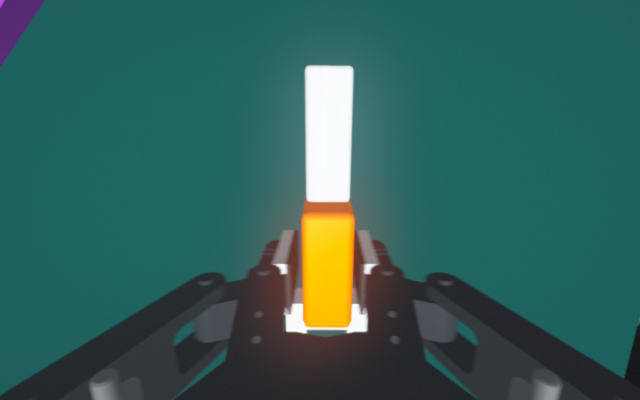

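```bash
python3 -m handwheel '[{"delta_pos":[0,0,0],"twist":[0,0,0],"jaw":0.1},{"delta_pos":[0,0,0],"twist":[0,0,0],"jaw":0.1},{"delta_pos":[0,-1,0],"twist":[0,0,0],"jaw":0.1},{"delta_pos":[0,-3,0],"twist":[0,0,0],"jaw":0.1},{"delta_pos":[0,-6,0],"twist":[0,0,0],"jaw":0.1},{"delta_pos":[0,-9.5,0],"twist":[0,0,0],"jaw":0.1},{"delta_pos":[0,-13,-1],"twist":[0,0,0],"jaw":0.1},{"delta_pos":[0,-16.5,-3],"twist":[0,0,0],"jaw":0.1},{"delta_pos":[0,-19.5,-5.5],"twist":[0,0,0],"jaw":0.1},{"delta_pos":[0,-21.5,-9],"twist":[0,0,0],"jaw":0.1}]' 60
python3 - <<'E'
from h import *
need([431.6,-166.6,220],19)
E
```

```text
time_s: 4.47
eef_pos: [463.3, 158.2, 222.1]
ee_rot: [0.701, -0.701, -0.096, 0.093]
force: [1.7, -0.2, -1.8]
grip_width: 0.24
t 4.47 tcp [463.3 158.2 222.1] yaw 15.38 q [ 0.09  0.24  1.62  0.    1.28 -0.18] F [ 1.7 -0.2 -1.8] grip 0.24
shift cm [-11.67   0.17 -30.48] twist [ 0.0003 -0.0631  0.0039]
```

```bash
python3 -m handwheel '[{"delta_pos":[-1.4,0,-3.6],"twist":[0,-0.01,0],"jaw":0.1},{"delta_pos":[-2.8,0,-7.2],"twist":[0,-0.02,0],"jaw":0.1},{"delta_pos":[-4.2,0,-10.8],"twist":[0,-0.03,0],"jaw":0.1},{"delta_pos":[-5.6,0,-14.4],"twist":[0,-0.04,0],"jaw":0.1},{"delta_pos":[-7,0,-18],"twist":[0,-0.05,0],"jaw":0.1},{"delta_pos":[-8.4,0,-21.6],"twist":[0,-0.06,0],"jaw":0.1},{"delta_pos":[-9.8,0,-25.2],"twist":[0,-0.065,0],"jaw":0.1},{"delta_pos":[-11.2,0,-28.5],"twist":[0,-0.065,0],"jaw":0.1},{"delta_pos":[-11.7,0,-30.3],"twist":[0,-0.065,0],"jaw":0.1},{"delta_pos":[-11.7,0,-30.3],"twist":[0,-0.065,0],"jaw":0.1}]' 60
python3 -m handwheel '[{"delta_pos":[0,0,0],"twist":[0,0,0],"jaw":0.1},{"delta_pos":[0,0,0],"twist":[0,0,0],"jaw":0.1},{"delta_pos":[0,0,0],"twist":[0,0,0],"jaw":0.1},{"delta_pos":[0,0,0],"twist":[0,0,0],"jaw":0.1},{"delta_pos":[0,0,0],"twist":[0,0,0],"jaw":0.1},{"delta_pos":[0,0,0],"twist":[0,0,0],"jaw":0.1},{"delta_pos":[0,0,0],"twist":[0,0,0],"jaw":0.1},{"delta_pos":[0,0,0],"twist":[0,0,0],"jaw":0.1},{"delta_pos":[0,0,0],"twist":[0,0,0],"jaw":0.1},{"delta_pos":[0,0,0],"twist":[0,0,0],"jaw":0.1}]' 60
python3 - <<'E'
from h import *
from rig import imaging
need([431.6,-166.6,220],19)
for n in ["wrist","scene","side"]:
    c=imaging.capture(n);np.savez(n+"4.npz",**c);cv2.imwrite(f"pics/{n}4.png",c["frame"][:,:,::-1])
E
```

```text
time_s: 5.3
eef_pos: [429.4, -168.2, 218.6]
ee_rot: [-0.697, 0.698, 0.115, -0.115]
force: [-0.9, -0.5, -3.1]
grip_width: 0.244
time_s: 6.13
eef_pos: [430.1, -165.0, 218.3]
ee_rot: [0.697, -0.697, -0.116, 0.117]
force: [0.3, -0.7, -1.2]
grip_width: 0.246
t 6.13 tcp [ 430.1 -165.   218.3] yaw 18.97 q [-0.62  0.18  1.7  -0.    1.26 -0.95] F [ 0.3 -0.7 -1.2] grip 0.246
shift cm [ 0.09 -0.17 -0.2 ] twist [-0.0001 -0.0006 -0.0001]
```

View pics/wrist4.png

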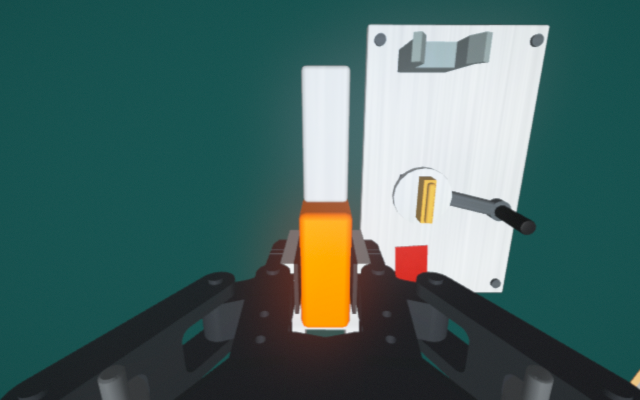

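Everything is visible in this view: the flange at (424,195), brass head (427,200), cradle (440,50), pin top (528,227) and mark (411,263). I'll measure the jig's pose from it.

```bash
python3 - <<'E'
from sp import *
c=dict(np.load("wrist4.npz"));hsv=cv2.cvtColor(c["frame"],cv2.COLOR_RGB2HSV)
M=np.zeros(hsv.shape[:2],np.uint8);M[150:240,380:470]=255
b=cv2.inRange(hsv,(15,90,60),(35,255,255))&M
v,u=np.nonzero(b);print("brass px",u.min(),u.max(),v.min(),v.max())
for z in (55,80): print(z,cv2.minAreaRect(ray(c,np.c_[u,v],z)[:,:2].astype(np.float32)))
top=b&cv2.inRange(hsv,(0,0,200),(180,255,255));v,u=np.nonzero(top);print("bright",len(u),cv2.minAreaRect(ray(c,np.c_[u,v],80)[:,:2].astype(np.float32)))
M=np.zeros_like(M);M[235:290,385:440]=255
r=(cv2.inRange(hsv,(0,150,80),(6,255,255))|cv2.inRange(hsv,(174,150,80),(180,255,255)))&M;v,u=np.nonzero(r);print("red",u.min(),u.max(),v.min(),v.max(),cv2.minAreaRect(ray(c,np.c_[u,v],12)[:,:2].astype(np.float32)))
for nm,p,z in [("cornerTL",(368,25),12),("cornerTR",(549,26),12),("cornerBR",(502,292),12),("pintop",(528,227),80),("flange",(424,195),55)]: print(nm,ray(c,[p],z)[0])
f=c["frame"]
cr=cv2.resize(f[150:250,380:560],None,fx=4.4,fy=4.4,interpolation=cv2.INTER_CUBIC);cv2.imwrite("pics/w4a.png",cr[:,:,::-1])
cr=cv2.resize(f[15:85,360:560],None,fx=4,fy=4,interpolation=cv2.INTER_CUBIC);cv2.imwrite("pics/w4b.png",cr[:,:,::-1])
E
```

```text
brass px 416 435 177 222
55 ((535.3209838867188, -156.57513427734375), (16.919416427612305, 48.37006378173828), 18.247751235961914)
80 ((524.8429565429688, -152.0894012451172), (15.532937049865723, 44.40647888183594), 18.24770736694336)
bright 417 ((527.3139038085938, -152.7376708984375), (11.185847282409668, 41.583702087402344), 18.475128173828125)
red 395 426 246 281 ((569.3574829101562, -246.99240112304688), (38.73822021484375, 48.312477111816406), 22.342016220092773)
cornerTL [422.89 -13.31  12.  ]
cornerTR [596.61  45.07  12.  ]
cornerBR [ 695.58 -245.7    12.  ]
pintop [ 629.47 -145.19   80.  ]
flange [ 531.46 -152.28   55.  ]
```

View pics/w4a.png

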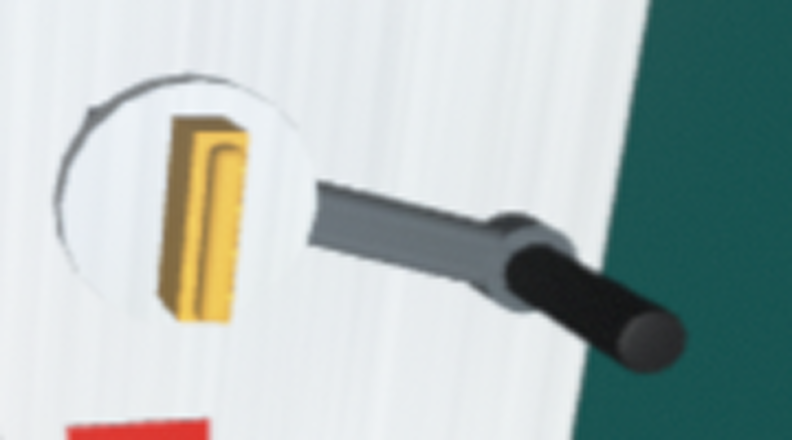

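View pics/w4b.png

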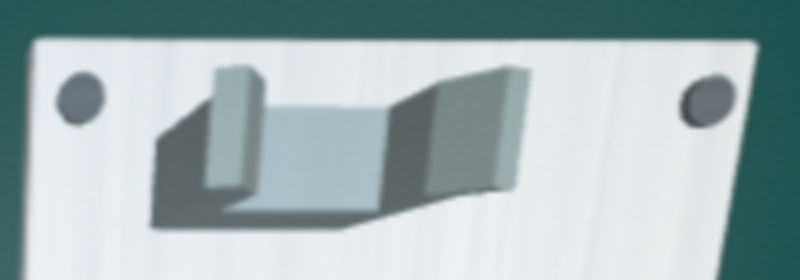

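```bash
python3 - <<'E'
from sp import *
c=dict(np.load("wrist4.npz"))
A=lambda p:np.array(p)/4.4+[380,150]
B=lambda p:np.array(p)/4+[360,15]
h=ray(c,[A((212,227))],73)[0];print("head",h,"top-ridge z80",ray(c,[A((222,232))],80)[0])
f=ray(c,[A((187,203))],55)[0];print("flange",f)
l=ray(c,[B((228,128))],95)[0];r=ray(c,[B((513,128))],95)[0];print("cheeks",l,r,(l+r)/2)
m=ray(c,[A((652,343))],80)[0];print("pin top",m)
print("lever boss z30",ray(c,[A((527,262))],30)[0])
s=(h+f)/2
for nm,p in [("cradle",(l+r)/2),("pin",m),("mark",np.array([570,-246.5,12]))]:
    d=(p-s)[:2];print(nm,np.hypot(*d),np.degrees(np.arctan2(d[1],d[0])))
E
```

```text
head [ 530.66 -154.09   73.  ] top-ridge z80 [ 530.15 -153.15   80.  ]
flange [ 530.49 -153.88   55.  ]
cheeks [461.14 -36.53  95.  ] [513.99 -18.48  95.  ] [487.57 -27.5   95.  ]
pin top [ 630.12 -146.01   80.  ]
lever boss z30 [ 628.88 -144.51   30.  ]
cradle 133.59576281578313 108.77949716103853
pin 99.860235939096 4.5816075914750405
mark 100.56255991861906 -66.91954273431323
```

```bash
python3 - <<'E'
from h import *
need([506.3,-82.9,120],18.8)
E
```

```text
t 6.28 tcp [ 430.1 -165.1  218.3] yaw 18.96 q [-0.62  0.18  1.7  -0.    1.26 -0.95] F [-0.3 -0.2 -1.1] grip 0.249
shift cm [9.88 9.83 5.3 ] twist [-0.      0.0028 -0.0001]
```

```bash
python3 -m handwheel '[{"delta_pos":[2.5,0,1.3],"twist":[0,0,0],"jaw":0.1},{"delta_pos":[5,0,2.6],"twist":[0,0,0],"jaw":0.1},{"delta_pos":[7.5,1,4],"twist":[0,0,0],"jaw":0.1},{"delta_pos":[9.9,2.5,5.3],"twist":[0,0.003,0],"jaw":0.1},{"delta_pos":[9.9,5,5.3],"twist":[0,0.003,0],"jaw":0.1},{"delta_pos":[9.9,7.5,5.3],"twist":[0,0.003,0],"jaw":0.1},{"delta_pos":[9.9,9.8,5.3],"twist":[0,0.003,0],"jaw":0.1},{"delta_pos":[9.9,9.8,5.3],"twist":[0,0.003,0],"jaw":0.1},{"delta_pos":[9.9,9.8,5.3],"twist":[0,0.003,0],"jaw":0.1},{"delta_pos":[9.9,9.8,5.3],"twist":[0,0.003,0],"jaw":0.1}]' 60
python3 - <<'E'
from h import *
from rig import imaging
need([506.3,-82.9,59.5],18.8)
for n in ["wrist","scene","side"]:
    c=imaging.capture(n);np.savez(n+"5.npz",**c);cv2.imwrite(f"pics/{n}5.png",c["frame"][:,:,::-1])
    if n!="wrist":
        b=(190,290,180,320) if n=="scene" else (100,210,290,430)
        cv2.imwrite(f"pics/{n}5z.png",cv2.resize(c["frame"][b[0]:b[1],b[2]:b[3]],None,fx=5,fy=5,interpolation=cv2.INTER_CUBIC)[:,:,::-1])
E
```

```text
time_s: 7.12
eef_pos: [507.3, -83.1, 121.8]
ee_rot: [-0.697, 0.698, 0.116, -0.115]
force: [0.6, -0.0, -1.8]
grip_width: 0.244
t 7.12 tcp [507.3 -83.1 121.8] yaw 18.78 q [-0.39  0.4   1.68  0.    1.06 -0.72] F [ 0.6 -0.  -1.8] grip 0.244
shift cm [-0.09  6.23  0.06] twist [ 0.0014 -0.0003  0.0017]
```

View pics/wrist5.png

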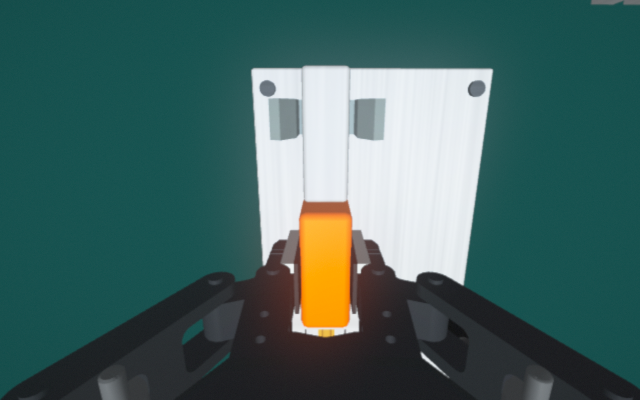

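View pics/scene5z.png

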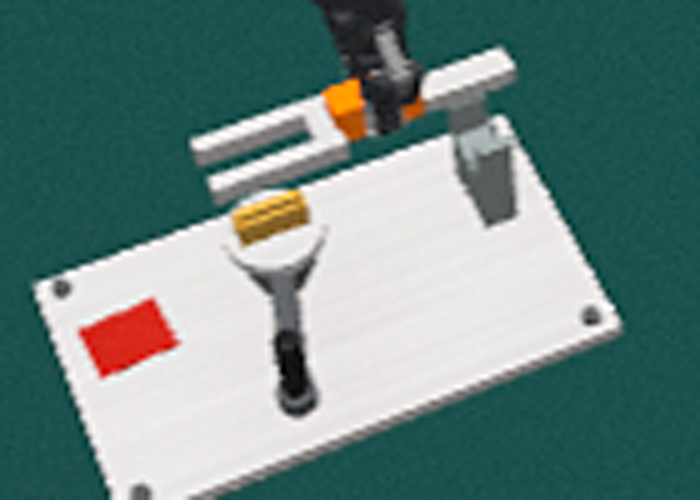

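The handle (302–349) is centred between the cheeks (270–385), and the brass shows in the jaw at (326,332). I'll descend gently.

```bash
python3 -m handwheel '[{"delta_pos":[-0.05,1,0],"twist":[0,0,0],"jaw":0.1},{"delta_pos":[-0.05,2,0],"twist":[0,0,0],"jaw":0.1},{"delta_pos":[-0.05,3,0],"twist":[0,0,0],"jaw":0.1},{"delta_pos":[-0.05,3.8,0],"twist":[0,0,0],"jaw":0.1},{"delta_pos":[-0.05,4.5,0],"twist":[0,0,0],"jaw":0.1},{"delta_pos":[-0.05,5,0],"twist":[0,0,0],"jaw":0.1},{"delta_pos":[-0.05,5.4,0],"twist":[0,0,0],"jaw":0.1},{"delta_pos":[-0.05,5.7,0],"twist":[0,0,0],"jaw":0.1},{"delta_pos":[-0.05,5.7,0],"twist":[0,0,0],"jaw":0.1},{"delta_pos":[-0.05,5.7,0],"twist":[0,0,0],"jaw":0.1}]' 60
python3 - <<'E'
from h import *
from rig import imaging
need([506.3,-82.9,59.5],18.8)
for n in ["wrist","scene","side"]:
    c=imaging.capture(n);cv2.imwrite(f"pics/{n}6.png",c["frame"][:,:,::-1])
    if n!="wrist":
        b=(190,290,180,320) if n=="scene" else (100,210,290,430)
        cv2.imwrite(f"pics/{n}6z.png",cv2.resize(c["frame"][b[0]:b[1],b[2]:b[3]],None,fx=5,fy=5,interpolation=cv2.INTER_CUBIC)[:,:,::-1])
E
```

```text
time_s: 8.1
eef_pos: [506.2, -82.9, 63.4]
ee_rot: [-0.698, 0.698, 0.116, -0.115]
force: [0.4, 0.7, -1.9]
grip_width: 0.245
t 8.1 tcp [506.2 -82.9  63.4] yaw 18.79 q [-0.39  0.49  1.73  0.    0.92 -0.72] F [ 0.4  0.7 -1.9] grip 0.245
shift cm [0.01 0.39 0.  ] twist [ 0.0002 -0.0001  0.0002]
```

View pics/scene6z.png

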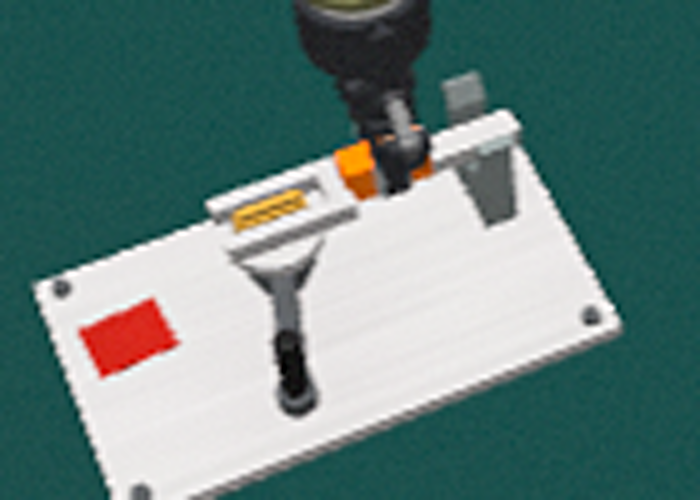

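View pics/wrist6.png

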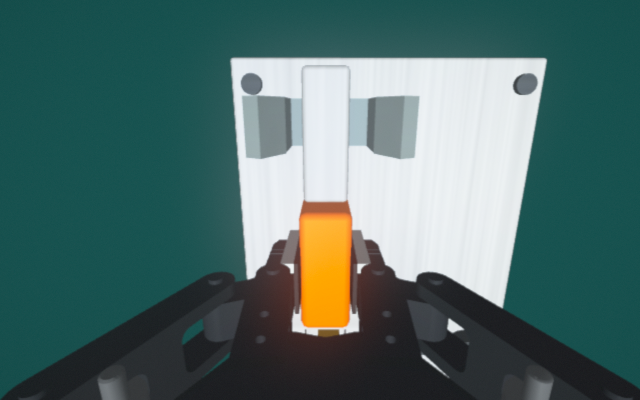

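```bash
python3 -m handwheel '[{"delta_pos":[0,0.2,0],"twist":[0,0,0],"jaw":0.1},{"delta_pos":[0,0.35,0],"twist":[0,0,0],"jaw":0.1},{"delta_pos":[0,0.4,0],"twist":[0,0,0],"jaw":0.1},{"delta_pos":[0,0.4,0],"twist":[0,0,0],"jaw":0.35},{"delta_pos":[0,0.4,0],"twist":[0,0,0],"jaw":0.5},{"delta_pos":[0,0.4,0],"twist":[0,0,0],"jaw":0.5},{"delta_pos":[0,-1,0],"twist":[0,0,0],"jaw":0.5},{"delta_pos":[0,-3.5,0],"twist":[0,0,0],"jaw":0.5},{"delta_pos":[0,-7,0],"twist":[0,0,0],"jaw":0.5},{"delta_pos":[0,-10,0],"twist":[0,0,0],"jaw":0.5}]' 60
python3 - <<'E'
from h import *
from rig import imaging
need([630,-146,120],-85.4)
for n in ["wrist","scene","side"]:
    c=imaging.capture(n);cv2.imwrite(f"pics/{n}7.png",c["frame"][:,:,::-1])
    if n!="wrist":
        b=(190,290,180,320) if n=="scene" else (100,210,290,430)
        cv2.imwrite(f"pics/{n}7z.png",cv2.resize(c["frame"][b[0]:b[1],b[2]:b[3]],None,fx=5,fy=5,interpolation=cv2.INTER_CUBIC)[:,:,::-1])
E
```

```text
time_s: 9.08
eef_pos: [506.0, -82.9, 165.0]
ee_rot: [-0.698, 0.698, 0.115, -0.115]
force: [0.4, -0.1, 0.1]
grip_width: 0.501
t 9.08 tcp [506.  -82.9 165. ] yaw 18.79 q [-0.39  0.35  1.63  0.    1.16 -0.72] F [ 0.4 -0.1  0.1] grip 0.501
shift cm [ 9.71  4.5  -9.97] twist [-0.0000e+00  1.8185e+00  2.0000e-04]
```

View pics/scene7z.png

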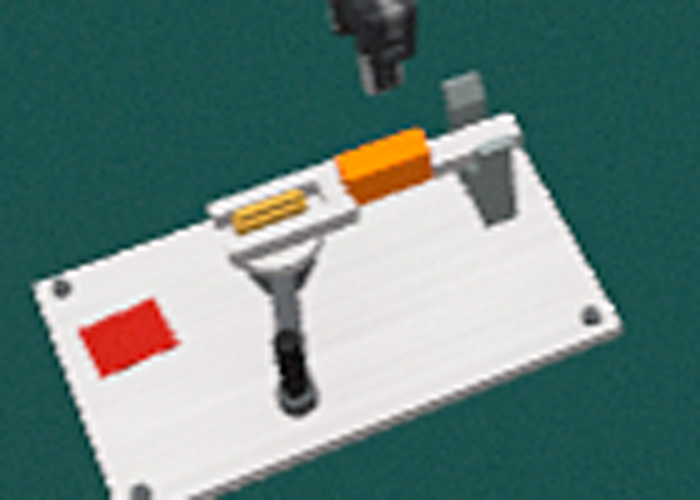

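View pics/side7z.png

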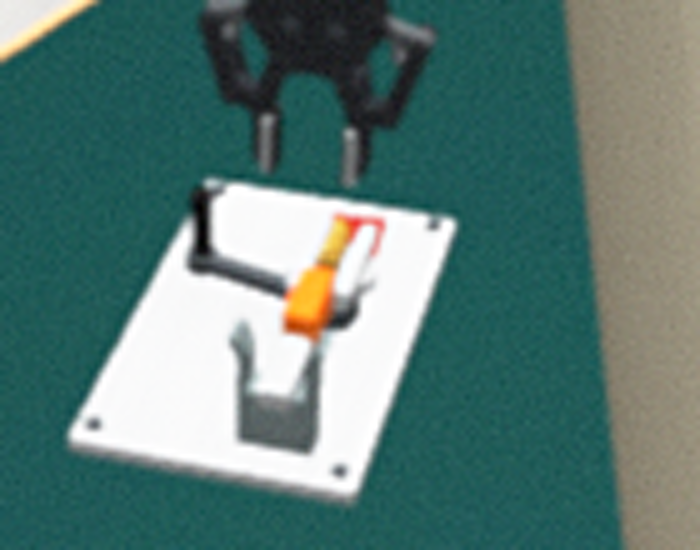

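View pics/wrist7.png

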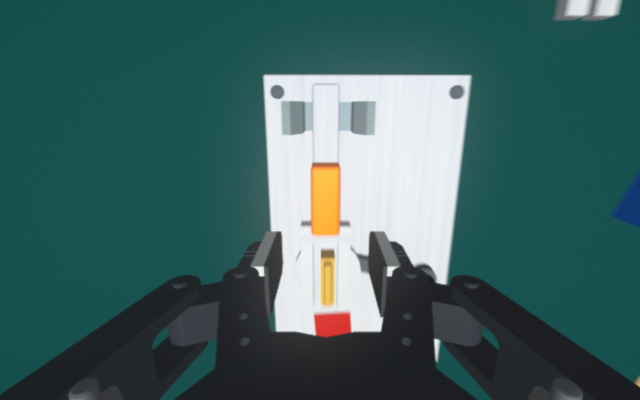

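The spanner is seated: brass between the prongs, handle on the cradle floor. Next I'll turn and go over the pin.

```bash
python3 -m handwheel '[{"delta_pos":[1,0,-1],"twist":[0,0.11,0],"jaw":0.5},{"delta_pos":[2,0,-2],"twist":[0,0.22,0],"jaw":0.5},{"delta_pos":[3,0,-3],"twist":[0,0.33,0],"jaw":0.5},{"delta_pos":[4,0,-4],"twist":[0,0.44,0],"jaw":0.5},{"delta_pos":[5,0,-5],"twist":[0,0.55,0],"jaw":0.5},{"delta_pos":[6,0,-6],"twist":[0,0.66,0],"jaw":0.5},{"delta_pos":[7,0,-7],"twist":[0,0.77,0],"jaw":0.5},{"delta_pos":[8,0,-8],"twist":[0,0.88,0],"jaw":0.5},{"delta_pos":[9,0,-9],"twist":[0,0.99,0],"jaw":0.5},{"delta_pos":[9.7,0,-10],"twist":[0,1.1,0],"jaw":0.5}]' 60
python3 -m handwheel '[{"delta_pos":[0,0,0],"twist":[0,0.11,0],"jaw":0.5},{"delta_pos":[0,0,0],"twist":[0,0.22,0],"jaw":0.5},{"delta_pos":[0,0,0],"twist":[0,0.33,0],"jaw":0.5},{"delta_pos":[0,0,0],"twist":[0,0.44,0],"jaw":0.5},{"delta_pos":[0,0,0],"twist":[0,0.55,0],"jaw":0.5},{"delta_pos":[0,0,0],"twist":[0,0.66,0],"jaw":0.5},{"delta_pos":[0,0,0],"twist":[0,0.718,0],"jaw":0.5},{"delta_pos":[0,0,0],"twist":[0,0.718,0],"jaw":0.5},{"delta_pos":[0,0,0],"twist":[0,0.718,0],"jaw":0.5},{"delta_pos":[0,0,0],"twist":[0,0.718,0],"jaw":0.5}]' 60
python3 - <<'E'
from h import *
from rig import imaging
need([630,-146,45],-85.4)
for n in ["wrist","scene"]:
    c=imaging.capture(n);np.savez(n+"8.npz",**c);cv2.imwrite(f"pics/{n}8.png",c["frame"][:,:,::-1])
E
```

```text
time_s: 10.07
eef_pos: [630.4, -146.4, 161.4]
ee_rot: [0.654, -0.654, 0.269, -0.267]
force: [-0.3, 0.4, 1.0]
grip_width: 0.5
time_s: 10.9
eef_pos: [629.9, -146.3, 162.5]
ee_rot: [-0.52, 0.52, -0.479, 0.479]
force: [0.5, 0.8, 0.4]
grip_width: 0.501
t 10.9 tcp [ 629.9 -146.3  162.5] yaw -85.26 q [-0.41  0.64  1.18  0.    1.32  1.08] F [0.5 0.8 0.4] grip 0.501
shift cm [-0.02 11.75  0.03] twist [ 0.0011  0.0024 -0.0006]
```

View pics/wrist8.png

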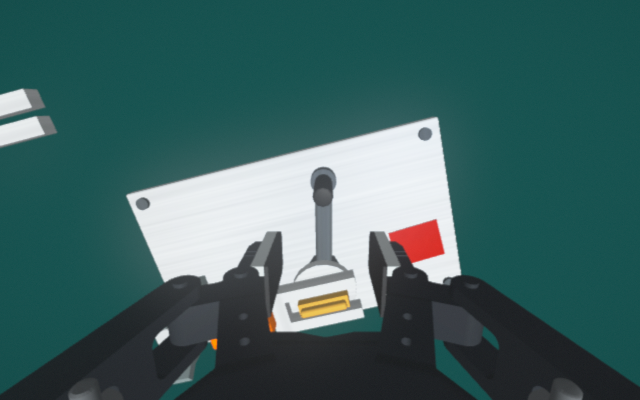

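```bash
python3 -c "
from h import *
c=dict(np.load('wrist8.npz'));print(ray(c,[(323,198)],80))"
python3 -m handwheel '[{"delta_pos":[0,3,0],"twist":[0,0,0],"jaw":0.5},{"delta_pos":[0,6,0],"twist":[0,0,0],"jaw":0.5},{"delta_pos":[0,8.5,0],"twist":[0,0,0],"jaw":0.5},{"delta_pos":[0,10.5,0],"twist":[0,0,0],"jaw":0.5},{"delta_pos":[0,11.7,0],"twist":[0,0,0],"jaw":0.5},{"delta_pos":[0,11.7,0],"twist":[0,0,0],"jaw":0.3},{"delta_pos":[0,11.7,0],"twist":[0,0,0],"jaw":0.1},{"delta_pos":[0,11.7,0],"twist":[0,0,0],"jaw":0.05},{"delta_pos":[0,11.7,0],"twist":[0,0,0],"jaw":0.05},{"delta_pos":[0,11.7,0],"twist":[0,0,0],"jaw":0.05}]' 30
python3 - <<'E'
from h import *
from rig import imaging
S=np.array([530.5,-153.9]);
need([630,-146,45],-85.4)
for n in ["wrist"]:
    c=imaging.capture(n);np.savez(n+"9.npz",**c);cv2.imwrite(f"pics/{n}9.png",c["frame"][:,:,::-1])
E
```

```text
[[ 630.34318044 -145.78353864   80.        ]]
time_s: 11.83
eef_pos: [630.5, -146.5, 47.3]
ee_rot: [0.52, -0.52, 0.479, -0.48]
force: [0.4, 0.4, -1.1]
grip_width: 0.18
t 11.83 tcp [ 630.5 -146.5   47.3] yaw -85.36 q [-0.41  0.76  1.29  0.    1.09  1.08] F [ 0.4  0.4 -1.1] grip 0.18
shift cm [-0.05  0.23 -0.05] twist [-0.0015  0.0006  0.0008]
```

View pics/wrist9.png

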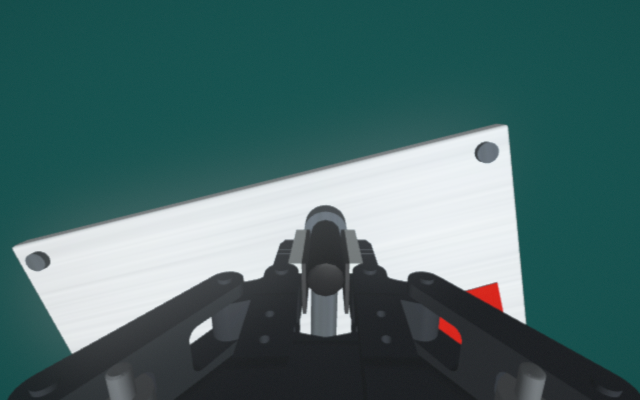

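```bash
python3 -m handwheel '[{"delta_pos":[0.6,0,-0.02],"twist":[0,0.06,0],"jaw":0.05},{"delta_pos":[1.2,0,-0.07],"twist":[0,0.12,0],"jaw":0.05},{"delta_pos":[1.79,0,-0.16],"twist":[0,0.18,0],"jaw":0.05},{"delta_pos":[2.38,0,-0.29],"twist":[0,0.24,0],"jaw":0.05},{"delta_pos":[2.96,0,-0.45],"twist":[0,0.3,0],"jaw":0.05},{"delta_pos":[3.52,0,-0.64],"twist":[0,0.36,0],"jaw":0.05},{"delta_pos":[4.08,0,-0.87],"twist":[0,0.42,0],"jaw":0.05},{"delta_pos":[4.62,0,-1.13],"twist":[0,0.48,0],"jaw":0.05},{"delta_pos":[5.14,0,-1.42],"twist":[0,0.54,0],"jaw":0.05},{"delta_pos":[5.65,0,-1.75],"twist":[0,0.6,0],"jaw":0.05}]' 30
python3 - <<'E'
from h import *
from rig import imaging
need([570,-246.3,45],-85.4-71.5)
for n in ["scene"]:
    c=imaging.capture(n);b=(190,290,180,320)
    cv2.imwrite(f"pics/{n}10z.png",cv2.resize(c["frame"][b[0]:b[1],b[2]:b[3]],None,fx=5,fy=5,interpolation=cv2.INTER_CUBIC)[:,:,::-1])
E
```

```text
time_s: 12.72
eef_pos: [616.9, -203.5, 47.2]
ee_rot: [0.354, -0.354, 0.613, -0.612]
force: [-4.0, 5.8, 2.3]
grip_width: 0.178
t 12.72 tcp [ 616.9 -203.5   47.2] yaw -119.89 q [-0.5   0.76  1.28  0.    1.1   1.59] F [-4.   5.8  2.3] grip 0.178
shift cm [ 6.05  0.21 -1.93] twist [ 1.400e-03  6.459e-01 -3.000e-04]
```

View pics/scene10z.png

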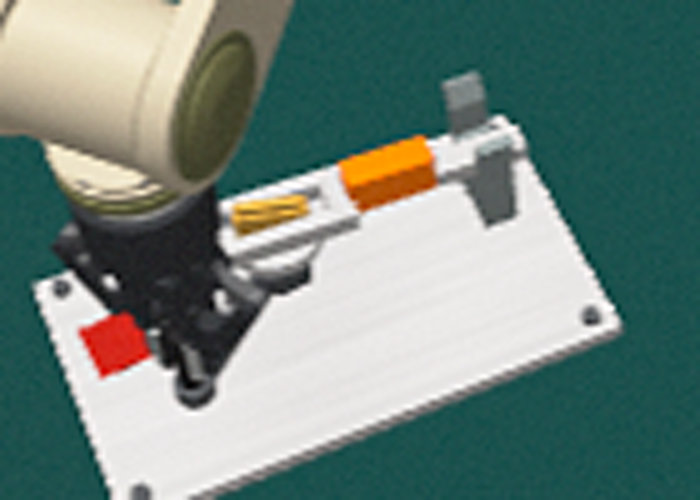

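The pin is following, and the spanner stays seated with the head turned against the prongs. I'll do the rest of the arc.

```bash
python3 -m handwheel '[{"delta_pos":[0.6,0,-0.02],"twist":[0,0.06,0],"jaw":0.05},{"delta_pos":[1.2,0,-0.07],"twist":[0,0.12,0],"jaw":0.05},{"delta_pos":[1.79,0,-0.16],"twist":[0,0.18,0],"jaw":0.05},{"delta_pos":[2.57,0,-0.34],"twist":[0,0.26,0],"jaw":0.05},{"delta_pos":[3.33,0,-0.57],"twist":[0,0.34,0],"jaw":0.05},{"delta_pos":[4.08,0,-0.87],"twist":[0,0.42,0],"jaw":0.05},{"delta_pos":[4.79,0,-1.22],"twist":[0,0.5,0],"jaw":0.05},{"delta_pos":[5.48,0,-1.63],"twist":[0,0.58,0],"jaw":0.05},{"delta_pos":[6.04,0,-2.03],"twist":[0,0.648,0],"jaw":0.05},{"delta_pos":[6.04,0,-2.03],"twist":[0,0.648,0],"jaw":0.05}]' 30
python3 - <<'E'
from h import *
from rig import imaging
need([570,-246.3,45],-85.4-71.5)
for n in ["scene","wrist"]:
    c=imaging.capture(n);b=(190,290,180,320);np.savez(n+"11.npz",**c)
    if n=="wrist": cv2.imwrite("pics/wrist11.png",c["frame"][:,:,::-1])
    else: cv2.imwrite(f"pics/{n}11z.png",cv2.resize(c["frame"][b[0]:b[1],b[2]:b[3]],None,fx=5,fy=5,interpolation=cv2.INTER_CUBIC)[:,:,::-1])
E
```

```text
time_s: 13.6
eef_pos: [568.7, -244.9, 47.1]
ee_rot: [0.14, -0.141, 0.694, -0.692]
force: [-3.7, 9.8, 4.9]
grip_width: 0.177
t 13.6 tcp [ 568.7 -244.9   47.1] yaw -157.1 q [-0.6   0.71  1.39  0.    1.05  2.14] F [-3.7  9.8  4.9] grip 0.177
shift cm [-0.07  0.21  0.18] twist [ 0.0037 -0.0035 -0.    ]
```

View pics/scene11z.png

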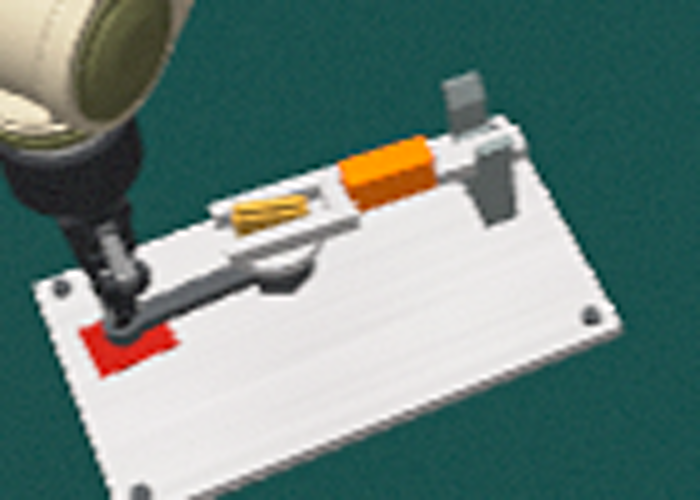

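View pics/wrist11.png

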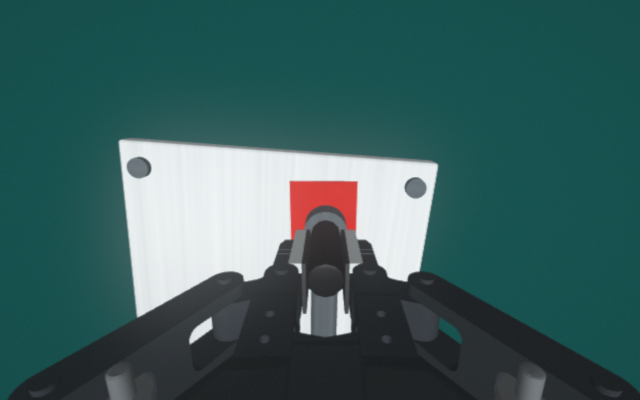

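The pin is tangentially centred on the patch (pin u=325, patch 290–357). I'll release and rise.

```bash
python3 -m handwheel '[{"delta_pos":[0,0,0],"twist":[0,0,0],"jaw":0.2},{"delta_pos":[0,0,0],"twist":[0,0,0],"jaw":0.4},{"delta_pos":[0,0,0],"twist":[0,0,0],"jaw":0.45},{"delta_pos":[0,0,0],"twist":[0,0,0],"jaw":0.45},{"delta_pos":[0,-2,0],"twist":[0,0,0],"jaw":0.45},{"delta_pos":[0,-5,0],"twist":[0,0,0],"jaw":0.45},{"delta_pos":[0,-8.5,0],"twist":[0,0,0],"jaw":0.45},{"delta_pos":[0,-12,0],"twist":[0,0,0],"jaw":0.45},{"delta_pos":[0,-14,0],"twist":[0,0,0],"jaw":0.45},{"delta_pos":[0,-14,0],"twist":[0,0,0],"jaw":0.45}]' 30
python3 - <<'E'
from h import *
from rig import imaging
need([570,-246.3,45],-85.4-71.5)
for n in ["scene","wrist","side"]:
    c=imaging.capture(n);b=(190,290,180,320);np.savez(n+"12.npz",**c)
    if n!="scene": cv2.imwrite(f"pics/{n}12.png",c["frame"][:,:,::-1])
    else: cv2.imwrite(f"pics/{n}12z.png",cv2.resize(c["frame"][b[0]:b[1],b[2]:b[3]],None,fx=5,fy=5,interpolation=cv2.INTER_CUBIC)[:,:,::-1])
E
```

```text
time_s: 14.53
eef_pos: [571.2, -247.6, 191.8]
ee_rot: [-0.144, 0.139, -0.69, 0.695]
force: [1.2, 0.3, -0.0]
grip_width: 0.452
t 14.53 tcp [ 571.2 -247.6  191.8] yaw -156.88 q [-0.6   0.55  1.24 -0.    1.33  2.14] F [ 1.2  0.3 -0. ] grip 0.452
shift cm [ 0.13 14.67 -0.28] twist [-0.0078  0.0004 -0.0049]
```

View pics/scene12z.png

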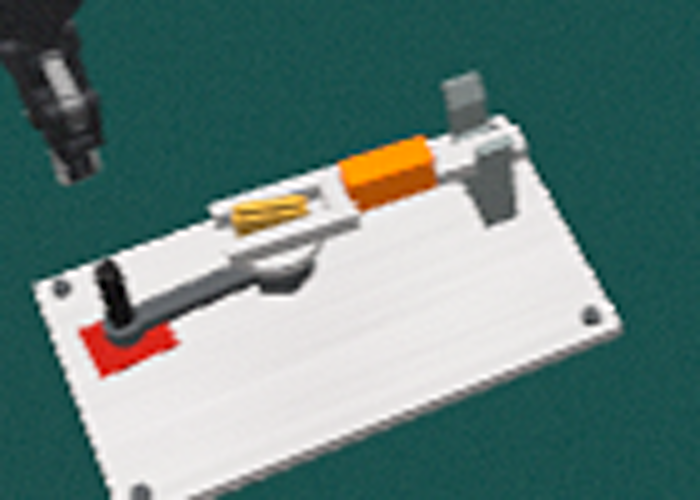

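View pics/wrist12.png

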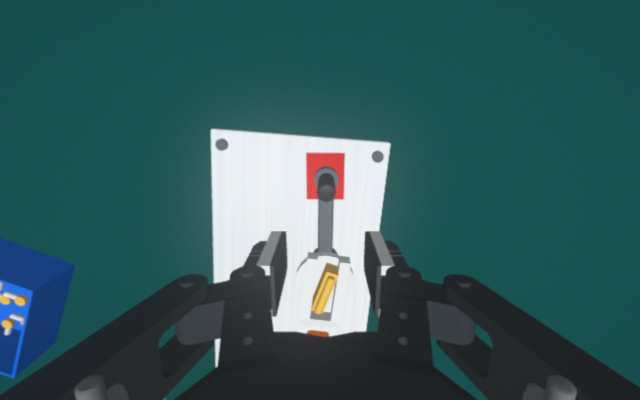

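View pics/side12.png

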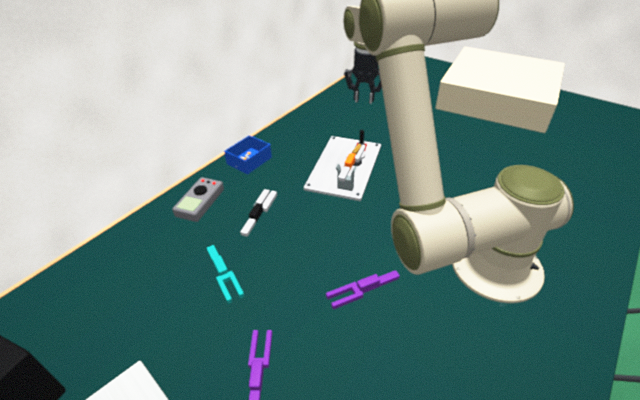

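```bash
python3 - <<'E'
from h import *
from rig import imaging
c=imaging.capture("wrist");hsv=cv2.cvtColor(c["frame"],cv2.COLOR_RGB2HSV)
r=(cv2.inRange(hsv,(0,150,80),(8,255,255))|cv2.inRange(hsv,(172,150,80),(180,255,255)));r[:140]=0;r[215:]=0
v,u=np.nonzero(r);m=cv2.minAreaRect(ray(c,np.c_[u,v],12)[:,:2].astype(np.float32));print(m)
cv2.imwrite("pics/w13.png",cv2.resize(c["frame"][140:220,280:380],None,fx=6,fy=6)[:,:,::-1])
print(ray(c,[(326,191.5)],80),ray(c,[(326,180)],30),u.min(),u.max(),v.min(),v.max())
S=np.array([530.5,-153.9])
for p in (np.array(m[0]),ray(c,[(326,191.5)],80)[0,:2]): print(np.hypot(*(p-S)),np.degrees(np.arctan2(*(p-S)[::-1])))
E
```

```text
((569.580322265625, -246.66632080078125), (36.99555969238281, 47.7730827331543), 22.08667755126953)
[[ 568.0117239  -247.99788993   80.        ]] [[ 567.03564327 -246.24009519   30.        ]] 306 342 152 197
100.66211731976715 -67.15542461130971
101.2992710662768 -68.2655120895933
```

View pics/w13.png

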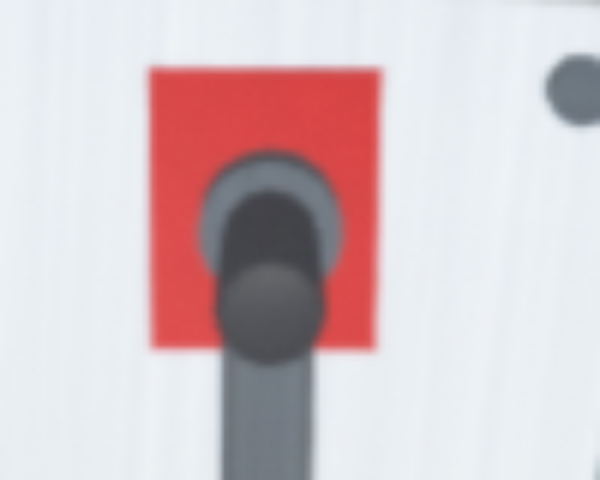

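```bash
python3 -c "
from rig import ctrl;print(ctrl.finish_job())"
```

```text
the job is handed in; nothing more can be done
None
```

The orange-sleeved spanner is seated over the brass head with its handle in the cradle, and the lever's black pin is over the red mark. I handed the job in at about 14.7 s; the hand-in reports no verdict.

- **Spanner:** I dropped it flat over the head and it stayed seated through the swing. The head only turned within its play against the prongs.
- **Lever:** I gripped the pin and swung it about 71.5° clockwise. In the last wrist picture, after release, the pin stands at −68.3° and the mark's centre at −67.2°. That is about 2 mm apart, well inside the patch.
- **Other checks:** The black-sleeved spanner was not touched and shows no sign of having moved. The gripper is open and about 110 mm above the pin, touching nothing. The force readings I took peaked at about 12 N, during the swing.
- **Checks that failed or disagreed:** None failed. The early red-mark position from the side camera was about 10 mm off because the mark was partly hidden, so I used the wrist and scene views instead. I did not measure the screw's angle.

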